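Rock a stuck pressure gauge out of its push-in holder

TASK

Draw the keeper slide of the gauge holder fully back, away from the gauge. Then take the gauge by its round case and work its tight foot out of the sprung jaws by rocking it in the plane of its dial, first over to the robot's left, then to the right, twice each way and about 8 degrees or more each time, with the foot still in the jaws; then lift it free. Finish holding the gauge upright and still, straight above its socket with its foot 10 to 25 mm clear of the holder, keeper left back and the other things left alone: do not put it down or let go.

Things in the scene. Friction and masses are not known exactly. Their poses are not given: they have to be found in the camera images.
- holder: fixed bench holder. Origin on the bench under the socket's centre; axes as the world's but for its yaw (within 0.45 rad): +y is the robot's left. Steel base plate 110 x 250 x 12 mm, y -180 to 70; aluminium socket block 48 x 80 mm, top 34 mm over the bench, socket floor at 12 mm; towards -y the keeper bed, 52 mm wide, y -42 to -170, top 44 mm, side rails to 50 mm
- jaws (a point): midpoint of the line, 26 mm above the bench, where two round-nosed sprung jaws pinch the gauge's foot from +y and -y with about 40 N each; they yield up to 6 mm. Pulled straight up it drags 25 to 55 N. Rocked about this point (about the holder's x, the tool tilting with it) it takes 15 N or less at the case, walks up 2 to 3 mm a swing, and can lean 13 degrees each way; it frees 14 mm up
- gauge: loose dial pressure gauge, about 0.25 kg. Origin: centre of its foot's underside, on the socket floor at the start; z up, dial facing +x, axes parallel to the holder's. Brass foot 14 (x) x 24 (y) x 26 mm tall; collar 34 mm across, z 26 to 31 mm; neck 12 mm across; steel case, a disc 63 mm across and 30 mm thick with its axis along x, centred at z 82 mm
- gauge_top (a point): the top of the gauge's case, at z 113.5 mm of the gauge, 125.5 mm above the bench at the start. From above, pinch the case by its flat front and back faces (along x, 30 mm) near here, firmly (60 N or more)
- keeper (a joint): travel of the keeper slide in m: 0 is fully in, its fork over the gauge's collar so that the gauge cannot rise; it slides straight along the holder's -y to a stop at 0.045, fully back. Starts at 0 to 0.006. Drag about 3 N; it stays where it is left
- keeper_grip (a point): grip point on the keeper's black upright tab, 71 mm above the bench, 8 mm below the tab's top. The tab is 30 (x) x 12 (y) x 30 mm tall and stands on the 4 mm thick keeper plate, whose top is 49 mm above the bench, between the rails; 95 mm from the gauge's axis when the keeper is fully in
- screwdriver: a loose screwdriver with a red handle, 170 mm long, lying on the bench at the robot's right; leave alone
- empty_case: a loose empty round steel gauge case, 80 mm across and 32 mm high, with a short brass stub, on the bench at the left; leave alone. Origin: centre of its underside
- movement: a loose small brass gauge movement, 45 x 22 x 31 mm, on the bench at the left; leave alone. Origin: centre of its underside
There are look-alikes about, which are no part of the job. Leave any orange or purple look-alike of the gauge alone.

How it is judged:
By the outcome, as a careful person would: the job done as asked, in the order asked, and still so for the second after the job is handed in, while the arm keeps its last pose, push and grip.
It also fails if it takes over 45 s, if anything falls off the work surface, if the arm or the gripper's body presses on something with over 40 N, if the wrist force passes 120 N, or if a joint passes its speed limit or range.

ROBOT

A 6-joint arm with a two-finger parallel gripper is mounted at the origin on the work surface. World frame = base frame: x ahead of the robot, y to its left, z up, the work surface at z = 0. Lengths are in m, angles in rad, forces in N, time in s.
With the tool pointing down it reaches from about 0.35 to 1 m from the base axis. Payload 7.1 kg.
Tool frame: the origin (TCP) lies at the very end of the fingers, on their centre line; the grasp point (between the pads) lies 19 mm behind it (r.pinch_z is the distance from the TCP to the grasp point, in m); z points along the fingers, y is the line along which they close (so a half turn about z gives the same grasp; the last joint's range is limited). The gripper opens to 85 mm and grips with 20 to 120 N. Pads are 22 mm wide; open, the fingers measure 114 mm over their backs; the gripper's body (76 mm by 85 mm) begins 54 mm behind the grasp point. The pads swing forward as they close: fully open they stand 13 mm farther back than shut.
Start: joints at [-1.167, 0.423, 1.63, -0, 1.089, -0.019], TCP at [0.256, -0.57, 0.231] pointing down, gripper open.
Joint ranges: [-3, 3], [-0.9, 2.11], [0.09, 2.58], [-1.31, 4.45], [0.11, 2.69], [-2.54, 2.54]. Speed limits (rad/s): [2.39, 2.39, 3.01, 3.14, 3.14, 3.14].

INTERFACE

Orientations are given as a 3x3 rotation matrix whose columns are the frame's x, y, z axes.
In Python, from plant import read_state, imaging, sign_off, nets, r gives the robot as it stands.
- The arm moves only by the tool drive_tool, never from a script. Its argument "moves" is a list of rows, each an object of numbers: "wx", "wy", "wz": the turn, a rotation vector about the tool's x, y, z in rad; "x", "y", "z": the shift along the tool's x, y, z in cm; "gripper": the opening, from 0 (shut) to 1 (fully open). In form: [{"wx": .., "wy": .., "wz": .., "x": .., "y": .., "z": .., "gripper": ..}, ...]. A call has 1 to 8 rows; each row shifts and turns the commanded pose from where the row before left it, along the tool's axes as they then stand; what a row does not reach is not made up. A row lasts 1/10 s, in which the tool goes at most 50 mm and 8.59 degrees, less where a joint would pass 70% of its speed; a pose out of reach is approached as far as the arm can. A call with a gripper value outside its range is refused whole. The fingers move at their own pace and stop on an object; "newtons" is the grip in N (left out, the last holds). Time passes only in rows, so rows that do not move let the fingers close. It gives the time, the measured TCP pose, the force, the opening and the grip force at its end, in the units of the state.
- read_state(): the state, without advancing time (a new reading comes with each control period).
- imaging.read_camera(name): name is "side" or "top"; returns a dict with "image" (420x560x3 uint8, red, green, blue), "fx", "fy", "cx", "cy" (pixels), "rvec" (rotation vector, rad) and "tvec" (3), from world to camera coordinates, as OpenCV has them. Camera axes: x right, y down, z forward; pixel columns grow to the right and rows downward; lengths in m; the calibration is good to about 2 mm. A picture is of the moment at which its call begins. There is no depth.
- sign_off(): hands the job in; it is judged then, once.
Trained networks look in the newest picture that a camera, given by its name, has taken for a name from the list of things; names that differ only in an ending like _2 or _b are one class to them, and where a whole thing is asked for, a point or a joint stands for the part that bears it (a point fixed in the world has none). Each returns a list of dicts, best first, with "confidence" (0 to 1); they miss things now and then, are a little off and sometimes report something else, mostly with a low value. They report only what shows in the picture. A call takes as long as a camera call. They do not tell look-alikes from the thing itself.
- nets.look_for(thing, camera): "position" ([x, y, z] in m, in the coordinates of the camera as it stood for that picture, good to about 4 mm: the middle of the surface that is visible of it).
- nets.spot_point(thing, camera): "position" ([x, y, z] in m, in the coordinates of the camera as it stood for that picture, good to about 4 mm: a listed point, or the origin of a listed thing).
The state is a dict: "t": time; "q": joint angles; "joint_vel": joint speeds; "joint_efforts": joint torques, N m; "eef_pos": TCP position; "eef_rot": TCP orientation; "contact_force": force on the tool from outside, world axes, zero at the start; "moment": the same for the moment, N m; "width": finger opening in m; "grip_force": force on a finger pad.
Only numpy, scipy, OpenCV 4.12 (cv2) and the standard library are available. Lean on these libraries where they do the work, as an engineer would, in place of code of your own. Each camera call takes 0.05 s, during which the arm holds its last target. There are 200 camera calls.

## Working session

There is one attempt and no reset: what is moved stays moved. The work goes in short steps, Python scripts to look and compute and a tool call to move; the robot and the scene stay as the last step left them, time stands still between calls to the robot, and variables do not carry over. Pictures are saved under pics/ and viewed, at most 10 in all, crops included, and the job is handed in when it is done.

Besides the shell and the picture viewer there is one more tool, called after ">>>" in YAML: its name, and indented under it one key for each argument. drive_tool: Moves the arm, as the interface text tells. Its arguments: {"type":"object","properties":{"moves":{"type":"array","items":{"type":"object","properties":{"wx":{"type":"number"},"wy":{"type":"number"},"wz":{"type":"number"},"x":{"type":"number"},"y":{"type":"number"},"z":{"type":"number"},"gripper":{"type":"number"}}}},"newtons":{"type":"number"}},"required":["moves"]}

```bash
mkdir -p pics; cat > h.py <<'E'
import numpy as np, cv2
from plant import read_state, imaging, sign_off, nets, r
def cam(n):
    c=imaging.read_camera(n); R=cv2.Rodrigues(np.array(c["rvec"],float))[0]; return c,R,np.array(c["tvec"],float).ravel()
def w(p,R,t): return R.T@(np.array(p)-t)
def save(c,f): cv2.imwrite("pics/"+f,c["image"][:,:,::-1])
def px(P,c,R,t):
    q=R@np.array(P)+t; return np.array([c["fx"]*q[0]/q[2]+c["cx"],c["fy"]*q[1]/q[2]+c["cy"]])
def ray(u,v,z,c,R,t):
    d=R.T@np.array([(u-c["cx"])/c["fx"],(v-c["cy"])/c["fy"],1]); o=-R.T@t; return o+d*(z-o[2])/d[2]
E
python3 - <<'E'
from h import *
np.set_printoptions(precision=4,suppress=True)
for n in("side","top"):
    c,R,t=cam(n); save(c,n+"0.png"); print(n,"cam at",-R.T@t)
    for f,th in((nets.spot_point,"gauge_top"),(nets.spot_point,"keeper_grip"),(nets.spot_point,"jaws"),(nets.spot_point,"gauge"),(nets.spot_point,"holder"),(nets.look_for,"gauge")):
        for d in f(th,n)[:4]: 
            P=w(d["position"],R,t); print(f.__name__,th,round(d["confidence"],2),P,px(P,c,R,t).round())
s=read_state(); print(s["t"],s["eef_pos"],s["eef_rot"],s["contact_force"],r.pinch_z)
E
```

```text
side cam at [0.4729 0.8622 1.1388]
call gauge_top 0.91 [ 0.6991 -0.0613  0.1109] [241. 190.]
call gauge_top 0.69 [ 0.3975 -0.0137  0.1136] [349. 213.]
call gauge_top 0.68 [ 0.5587 -0.0656  0.1298] [291. 189.]
call keeper_grip 0.62 [ 0.5437 -0.1649  0.0731] [300. 178.]
call jaws 0.58 [ 0.5612 -0.0682  0.0266] [290. 212.]
call gauge 0.9 [ 0.7053 -0.0658  0.0009] [241. 214.]
call gauge 0.7 [ 0.5569 -0.0647  0.0094] [291. 217.]
call gauge 0.67 [ 0.3994 -0.0138 -0.    ] [344. 238.]
call gauge 0.62 [0.5128 0.0832 0.0015] [301. 262.]
call holder 0.9 [ 0.556  -0.0658  0.0003] [292. 219.]
call gauge 0.97 [ 0.4007 -0.0005  0.0937] [347. 221.]
call gauge 0.86 [ 0.7021 -0.0516  0.0879] [240. 198.]
call gauge 0.71 [0.5105 0.091  0.0964] [303. 244.]
call gauge 0.54 [ 0.5552 -0.0502  0.1039] [292. 200.]
top cam at [ 0.378  -0.0267  1.4235]
call gauge_top 0.83 [ 0.7068 -0.0634  0.1131] [294. 162.]
call gauge_top 0.76 [ 0.4013 -0.0122  0.1138] [277. 274.]
call gauge_top 0.66 [0.5175 0.087  0.1114] [240. 232.]
call gauge_top 0.58 [ 0.5577 -0.0626  0.1248] [295. 215.]
call keeper_grip 0.55 [ 0.5367 -0.1582  0.072 ] [329. 225.]
call jaws 0.92 [ 0.5619 -0.0631  0.0251] [294. 219.]
call gauge 0.83 [ 0.7078 -0.0622 -0.0033] [293. 171.]
call gauge 0.7 [0.5169 0.0825 0.0004] [245. 236.]
call gauge 0.61 [ 0.5615 -0.0612  0.0135] [294. 219.]
call gauge 0.58 [ 0.3979 -0.0139 -0.0037] [278. 276.]
call holder 0.78 [ 0.5555 -0.0642 -0.0004] [295. 222.]
call gauge 0.89 [0.5172 0.0817 0.1065] [242. 232.]
call gauge 0.76 [ 0.5575 -0.06    0.1208] [294. 216.]
call gauge 0.67 [ 0.3988 -0.013   0.11  ] [278. 275.]
call gauge 0.48 [ 0.7015 -0.0616  0.1063] [294. 164.]
0.7 [ 0.2565 -0.5699  0.2313] [[ 0.912   0.4103  0.    ]
 [ 0.4103 -0.912  -0.    ]
 [ 0.      0.     -1.    ]] [-0.6031 -0.0665  0.0783] 0.0187
```

```bash
python3 - <<'E'
import cv2
a=cv2.imread("pics/top0.png")[130:330,180:400]; cv2.imwrite("pics/top0c.png",cv2.resize(a,None,fx=3,fy=3,interpolation=cv2.INTER_CUBIC)[:, :660])
a=cv2.imread("pics/side0.png")[140:290,200:400]; cv2.imwrite("pics/side0c.png",cv2.resize(a,None,fx=4,fy=4,interpolation=cv2.INTER_CUBIC))
E
```

```text
(no output)
```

View pics/top0c.png

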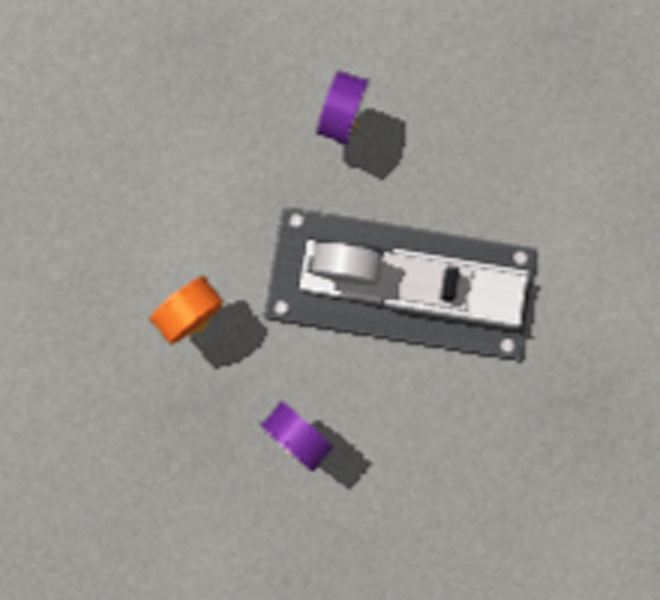

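View pics/side0c.png

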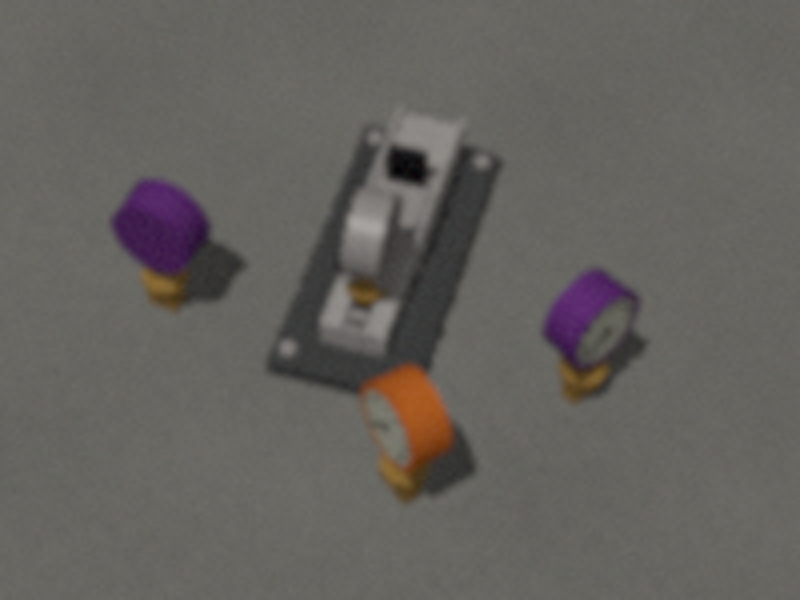

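```bash
python3 - <<'E'
from h import *
np.set_printoptions(precision=4,suppress=True)
c,R,t=cam("top")
# plate mask refine: dark pixels
P=[ray(180+u/3,130+v/3,0.012,c,R,t) for u,v in((285,208),(538,248),(522,361),(267,320))]
S=[ray(180+u/3,130+v/3,0.014,c,R,t) for u,v in((296,219),(520,257),(507,344),(280,307))]
for Q in(P,S):
    Q=np.array(Q); a=(Q[0]+Q[3])/2-(Q[1]+Q[2])/2; n=np.linalg.norm(a); m=Q.mean(0)
    print(Q[:,:2],"len",n,"yaw",np.arctan2(-a[0],a[1]), "origin",m+a/n*0.055)
T=ray(180+451/3,130+284/3,0.074,c,R,t); print("tab",T)
print("gauge top blob",ray(180+347/3,130+261/3,0.12,c,R,t))
for k in range(3):
  for n in("top","side"):
    c,R,t=cam(n)
    for th in("gauge_top","keeper_grip","jaws","holder"):
        for d in nets.spot_point(th,n):
            p=w(d["position"],R,t)
            if np.hypot(p[0]-.55,p[1]+.1)<.09 and d["confidence"]>.4 : print(n,th,p,round(d["confidence"],2))
E
```

```text
[[ 0.6211 -0.0077]
 [ 0.5777 -0.2526]
 [ 0.4684 -0.2331]
 [ 0.5119  0.0112]] len 0.24844600958065616 yaw -0.1755810192105006 origin [ 0.5544 -0.0664  0.012 ]
[[ 0.6097 -0.0182]
 [ 0.5689 -0.2346]
 [ 0.4848 -0.219 ]
 [ 0.524  -0.0015]] len 0.22054677951948057 yaw -0.18238904241331824 origin [ 0.5569 -0.0642  0.014 ]
tab [ 0.5366 -0.161   0.074 ]
gauge top blob [ 0.5535 -0.064   0.12  ]
top gauge_top [ 0.557  -0.0636  0.1252] 0.73
top gauge_top [ 0.5378 -0.156   0.0708] 0.46
top jaws [ 0.5598 -0.0646  0.1261] 0.61
top holder [ 0.5557 -0.0653 -0.0042] 0.69
side gauge_top [ 0.5601 -0.0655  0.13  ] 0.81
side keeper_grip [ 0.5433 -0.1604  0.0715] 0.73
side jaws [ 0.5612 -0.0659  0.0282] 0.81
side holder [ 0.5557 -0.0641  0.0041] 0.69
top gauge_top [ 0.5575 -0.0635  0.1246] 0.88
top keeper_grip [ 0.5388 -0.1572  0.0691] 0.65
top jaws [ 0.5563 -0.0623  0.0273] 0.97
top holder [ 0.5589 -0.0639 -0.0043] 0.89
side gauge_top [ 0.5611 -0.065   0.1266] 0.93
side keeper_grip [ 0.5433 -0.1634  0.0715] 0.74
side jaws [ 0.5592 -0.0653  0.0294] 0.87
side holder [ 0.5552 -0.0659  0.002 ] 0.57
top gauge_top [ 0.5586 -0.0662  0.1277] 0.87
top keeper_grip [ 0.537  -0.1554  0.0702] 0.91
top jaws [ 0.5595 -0.0626  0.0247] 0.85
top holder [ 0.5607 -0.0651 -0.0038] 0.95
side gauge_top [ 0.5565 -0.0646  0.1275] 0.83
side keeper_grip [ 0.5426 -0.1627  0.0714] 0.74
side jaws [ 0.5613 -0.0655  0.0274] 0.96
side holder [ 0.5585 -0.0649  0.0036] 0.83
```

>>> drive_tool:
  moves:
    - {"x": 3.05,"y": -1.84,"z": 0.57,"gripper": 1}
    - {"x": 3.05,"y": -1.84,"z": 0.57}
    - {"x": 3.05,"y": -1.84,"z": 0.57}
    - {"x": 3.05,"y": -1.84,"z": 0.57}
    - {"x": 3.05,"y": -1.84,"z": 0.57}
    - {"x": 3.05,"y": -1.84,"z": 0.57}
    - {"x": 3.05,"y": -1.84,"z": 0.57}
    - {"x": 3.05,"y": -1.84,"z": 0.57}

```text
$.moves[0]: bad value
```

>>> drive_tool:
  moves:
    - {"x": 3.05,"y": -1.84,"z": 0.57,"gripper": 0.75}
    - {"x": 3.05,"y": -1.84,"z": 0.57}
    - {"x": 3.05,"y": -1.84,"z": 0.57}
    - {"x": 3.05,"y": -1.84,"z": 0.57}
    - {"x": 3.05,"y": -1.84,"z": 0.57}
    - {"x": 3.05,"y": -1.84,"z": 0.57}
    - {"wz": -0.138}
    - {"wz": -0.138}

```text
$.moves[0]: bad value
```

>>> drive_tool:
  moves:
    - {"wz": -0.138}
    - {"wz": -0.138}
    - {"wz": -0.138}
    - {"wz": -0.138}
    - {"wz": -0.138}
    - {}
    - {}

```text
$.moves[0]: bad value
```

```bash
cat >> h.py <<'E'
YAW=-0.18; O=np.array([0.558,-0.0645,0])
H=np.array([[np.cos(YAW),-np.sin(YAW),0],[np.sin(YAW),np.cos(YAW),0],[0,0,1]])
RT=np.column_stack([H[:,1],H[:,0],[0,0,-1]])
def delta(ph):
    s=read_state(); R=np.array(s["eef_rot"]); d=R.T@(O+H@np.array(ph)-s["eef_pos"])
    print("t",s["t"],"pos",s["eef_pos"],"holder",H.T@(s["eef_pos"]-O),"shift cm",d*100,"rot",cv2.Rodrigues(R.T@RT)[0].ravel(),"F",H.T@s["contact_force"],"w",s["width"],s["grip_force"])
np.set_printoptions(precision=4,suppress=True)
E
python3 - <<'E'
from h import *
for n in("side","top"):
    c,R,t=cam(n); save(c,n+"1.png")
    for th in("keeper_grip","gauge_top","jaws"):
        for d in nets.spot_point(th,n): 
            p=w(d["position"],R,t)
            if np.hypot(p[0]-.55,p[1]+.1)<.09: print(n,th,p,H.T@(p-O),round(d["confidence"],2))
delta([0,-0.097,0.055])
a=cv2.imread("pics/side1.png")[80:280,180:420]; cv2.imwrite("pics/side1c.png",cv2.resize(a,None,fx=3,fy=3,interpolation=cv2.INTER_CUBIC))
E
```

```text
side keeper_grip [ 0.5401 -0.1636  0.0725] [ 0.0001 -0.1007  0.0725] 0.73
side jaws [ 0.5612 -0.0653  0.0295] [ 0.0033 -0.0002  0.0295] 0.76
top keeper_grip [ 0.5345 -0.1583  0.0713] [-0.0063 -0.0965  0.0713] 0.8
top gauge_top [ 0.5577 -0.0681  0.1291] [ 0.0003 -0.0036  0.1291] 0.89
top jaws [ 0.56   -0.0609  0.0285] [0.0014 0.0039 0.0285] 0.9
t 2.65 pos [ 0.2565 -0.5699  0.2313] holder [-0.2062 -0.5513  0.2313] shift cm [ 42.7378 -25.7299  17.632 ] rot [-0.    -0.    -0.968] F [-0.2989 -0.4981 -0.0348] w 0.0854453801069159 0.0
```

View pics/side1c.png

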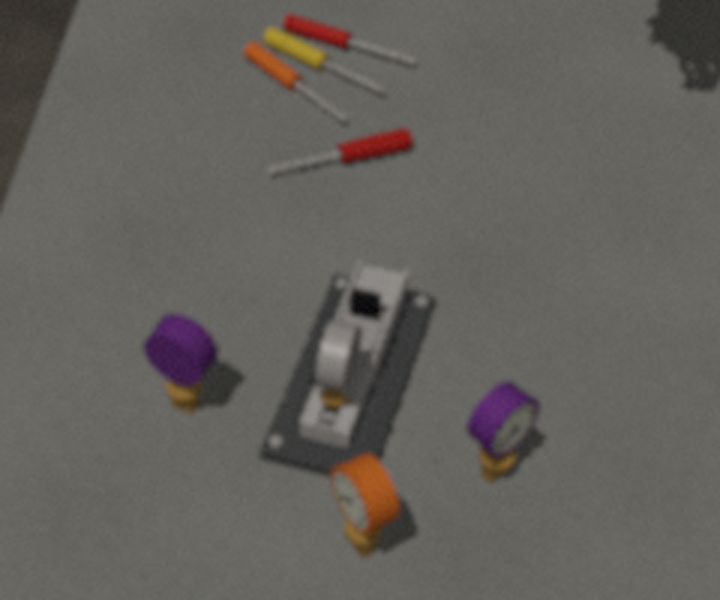

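The arm has not moved: the rows were refused, probably because each must carry all the keys. The picture shows the same scene, with the holder's gauge at about (337,355) and the tab at (365,303).

>>> drive_tool:
  moves:
    - {"wx": 0,"wy": 0,"wz": 0,"x": 3.05,"y": -1.84,"z": 0.57,"gripper": 0.75}
    - {"wx": 0,"wy": 0,"wz": 0,"x": 3.05,"y": -1.84,"z": 0.57,"gripper": 0.75}
    - {"wx": 0,"wy": 0,"wz": 0,"x": 3.05,"y": -1.84,"z": 0.57,"gripper": 0.75}
    - {"wx": 0,"wy": 0,"wz": 0,"x": 3.05,"y": -1.84,"z": 0.57,"gripper": 0.75}
    - {"wx": 0,"wy": 0,"wz": 0,"x": 3.05,"y": -1.84,"z": 0.57,"gripper": 0.75}
    - {"wx": 0,"wy": 0,"wz": 0,"x": 3.05,"y": -1.84,"z": 0.57,"gripper": 0.75}
    - {"wx": 0,"wy": 0,"wz": 0,"x": 3.05,"y": -1.84,"z": 0.57,"gripper": 0.75}
    - {"wx": 0,"wy": 0,"wz": 0,"x": 3.05,"y": -1.84,"z": 0.57,"gripper": 0.75}

```text
t: 3.45
eef_pos: [0.4193, -0.3344, 0.1857]
eef_rot: [[0.912, 0.41, 0.0], [0.41, -0.912, -0.0], [0.0, 0.0, -1.0]]
contact_force: [0.6, -0.1, 0.3]
width: 0.0641
grip_force: 0.0
```

>>> drive_tool:
  moves:
    - {"wx": 0,"wy": 0,"wz": 0,"x": 3.05,"y": -1.84,"z": 0.57,"gripper": 0.75}
    - {"wx": 0,"wy": 0,"wz": 0,"x": 3.05,"y": -1.84,"z": 0.57,"gripper": 0.75}
    - {"wx": 0,"wy": 0,"wz": 0,"x": 3.05,"y": -1.84,"z": 0,"gripper": 0.75}
    - {"wx": 0,"wy": 0,"wz": 0,"x": 3.05,"y": -1.84,"z": 0,"gripper": 0.75}
    - {"wx": 0,"wy": 0,"wz": 0,"x": 3.05,"y": -1.84,"z": 0,"gripper": 0.75}
    - {"wx": 0,"wy": 0,"wz": -0.138,"x": 0,"y": 0,"z": 0,"gripper": 0.75}
    - {"wx": 0,"wy": 0,"wz": -0.138,"x": 0,"y": 0,"z": 0,"gripper": 0.75}
    - {"wx": 0,"wy": 0,"wz": -0.138,"x": 0,"y": 0,"z": 0,"gripper": 0.75}

```text
t: 4.25
eef_pos: [0.5202, -0.1886, 0.1743]
eef_rot: [[0.665, 0.747, 0.0], [0.747, -0.665, -0.0], [0.0, 0.0, -1.0]]
contact_force: [0.6, -0.5, 0.0]
width: 0.0643
grip_force: 0.0
```

>>> drive_tool:
  moves:
    - {"wx": 0,"wy": 0,"wz": -0.138,"x": 0,"y": 0,"z": 0,"gripper": 0.75}
    - {"wx": 0,"wy": 0,"wz": -0.138,"x": 0,"y": 0,"z": 0,"gripper": 0.75}
    - {"wx": 0,"wy": 0,"wz": -0.138,"x": 0,"y": 0,"z": 0,"gripper": 0.75}
    - {"wx": 0,"wy": 0,"wz": -0.138,"x": 0,"y": 0,"z": 0,"gripper": 0.75}
    - {"wx": 0,"wy": 0,"wz": 0,"x": 0,"y": 0,"z": 0,"gripper": 0.75}
    - {"wx": 0,"wy": 0,"wz": 0,"x": 0,"y": 0,"z": 0,"gripper": 0.75}

```text
t: 4.85
eef_pos: [0.5199, -0.1891, 0.1744]
eef_rot: [[0.185, 0.983, 0.0], [0.983, -0.185, -0.0], [-0.0, 0.0, -1.0]]
contact_force: [0.7, -0.3, 0.5]
width: 0.0639
grip_force: 0.0
```

```bash
python3 - <<'E'
from h import *
delta([0,-0.097,0.055])
c,R,t=cam("side"); save(c,"side2.png")
a=cv2.imread("pics/side2.png")[130:270,200:400]; cv2.imwrite("pics/side2c.png",cv2.resize(a,None,fx=4,fy=4,interpolation=cv2.INTER_CUBIC))
E
```

```text
t 4.85 pos [ 0.5199 -0.1891  0.1744] holder [-0.0151 -0.1294  0.1744] shift cm [ 3.252   1.4931 11.9371] rot [ 0.0001  0.     -0.0057] F [ 0.6972 -0.1955  0.5021] w 0.06386684110980623 0.0
```

View pics/side2c.png

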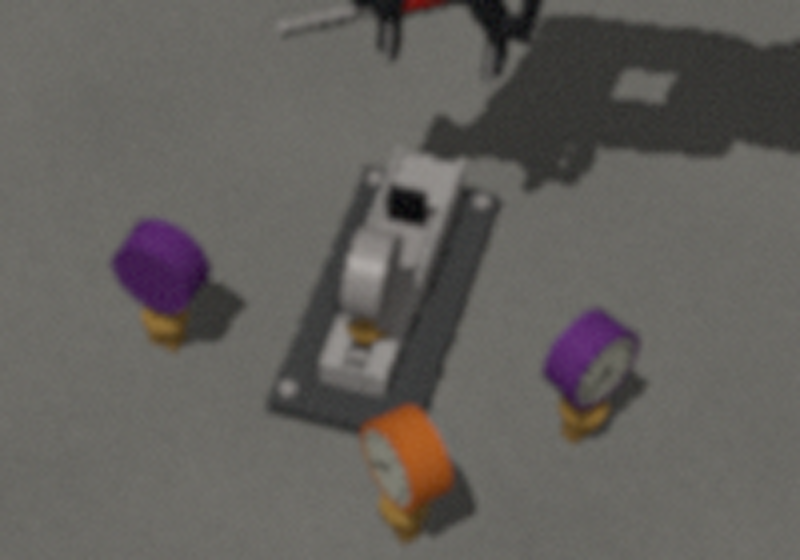

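>>> drive_tool:
  moves:
    - {"wx": 0,"wy": 0,"wz": -0.006,"x": 1.65,"y": 0.7,"z": 0,"gripper": 0.75}
    - {"wx": 0,"wy": 0,"wz": 0,"x": 1.6,"y": 0.7,"z": 0,"gripper": 0.75}
    - {"wx": 0,"wy": 0,"wz": 0,"x": 0,"y": 0,"z": 3,"gripper": 0.75}
    - {"wx": 0,"wy": 0,"wz": 0,"x": 0,"y": 0,"z": 3,"gripper": 0.75}
    - {"wx": 0,"wy": 0,"wz": 0,"x": 0,"y": 0,"z": 2,"gripper": 0.75}
    - {"wx": 0,"wy": 0,"wz": 0,"x": 0,"y": 0,"z": 1,"gripper": 0.75}
    - {"wx": 0,"wy": 0,"wz": 0,"x": 0,"y": 0,"z": 0,"gripper": 0.75}

```text
t: 5.6
eef_pos: [0.5387, -0.1594, 0.0832]
eef_rot: [[0.176, 0.984, -0.002], [0.984, -0.176, 0.001], [0.0, -0.002, -1.0]]
contact_force: [-0.2, -0.0, 1.0]
width: 0.0642
grip_force: 0.0
```

```bash
python3 - <<'E'
from h import *
delta([0,-0.097,0.055])
c,R,t=cam("top"); save(c,"top3.png")
a=cv2.imread("pics/top3.png")[190:270,260:380]; cv2.imwrite("pics/top3c.png",cv2.resize(a,None,fx=5,fy=5,interpolation=cv2.INTER_CUBIC))
E
```

```text
t 5.6 pos [ 0.5387 -0.1594  0.0832] holder [-0.002  -0.0968  0.0832] shift cm [-0.0169  0.2042  2.8168] rot [-0.0024 -0.0003  0.0026] F [-0.1512 -0.0356  1.0372] w 0.064209985800958 0.0
```

View pics/top3c.png

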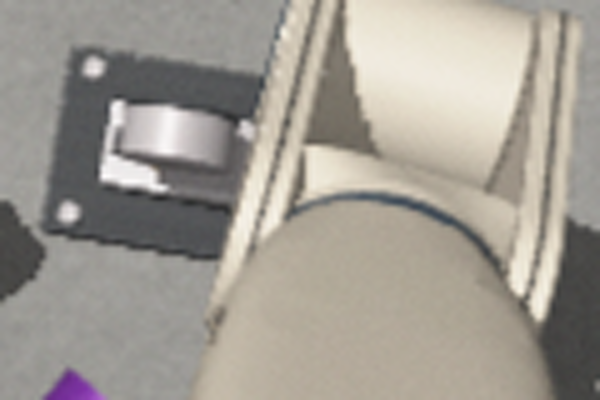

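The arm hides the tab from above, and the gauge at (175,135) is clear of it. I'll go down and close with a light grip.

>>> drive_tool:
  moves:
    - {"wx": 0,"wy": 0,"wz": 0,"x": 0,"y": 0.1,"z": 1.5,"gripper": 0.75}
    - {"wx": 0,"wy": 0,"wz": 0,"x": 0,"y": 0,"z": 1.2,"gripper": 0.75}
    - {"wx": 0,"wy": 0,"wz": 0,"x": 0,"y": 0,"z": 0,"gripper": 0.4}
    - {"wx": 0,"wy": 0,"wz": 0,"x": 0,"y": 0,"z": 0,"gripper": 0.2}
    - {"wx": 0,"wy": 0,"wz": 0,"x": 0,"y": 0,"z": 0,"gripper": 0.2}
    - {"wx": 0,"wy": 0,"wz": 0,"x": 0,"y": 0,"z": 0,"gripper": 0.2}
    - {"wx": 0,"wy": 0,"wz": 0,"x": 0,"y": 0,"z": 0,"gripper": 0.2}
  newtons: 25

```text
t: 6.35
eef_pos: [0.5386, -0.1594, 0.0574]
eef_rot: [[0.175, 0.984, -0.003], [0.985, -0.175, 0.001], [0.0, -0.004, -1.0]]
contact_force: [-6.4, 0.5, 1.5]
width: 0.0294
grip_force: 27.0
```

>>> drive_tool:
  moves:
    - {"wx": 0,"wy": 0,"wz": 0,"x": -0.6,"y": -0.1,"z": 0,"gripper": 0.2}
    - {"wx": 0,"wy": 0,"wz": 0,"x": -0.8,"y": 0,"z": 0,"gripper": 0.2}
    - {"wx": 0,"wy": 0,"wz": 0,"x": -0.8,"y": 0,"z": 0,"gripper": 0.2}
    - {"wx": 0,"wy": 0,"wz": 0,"x": -0.8,"y": 0,"z": 0,"gripper": 0.2}
    - {"wx": 0,"wy": 0,"wz": 0,"x": -0.6,"y": 0,"z": 0,"gripper": 0.2}
    - {"wx": 0,"wy": 0,"wz": 0,"x": -0.3,"y": 0,"z": 0,"gripper": 0.2}
    - {"wx": 0,"wy": 0,"wz": 0,"x": 0,"y": 0,"z": 0,"gripper": 0.2}

```text
t: 7.05
eef_pos: [0.5315, -0.1988, 0.0574]
eef_rot: [[0.176, 0.984, -0.002], [0.984, -0.176, 0.0], [-0.0, -0.002, -1.0]]
contact_force: [-5.5, 0.4, 2.5]
width: 0.0296
grip_force: 27.0
```

>>> drive_tool:
  moves:
    - {"wx": 0,"wy": 0,"wz": 0,"x": -0.2,"y": 0,"z": 0,"gripper": 0.2}
    - {"wx": 0,"wy": 0,"wz": 0,"x": -0.2,"y": 0,"z": 0,"gripper": 0.2}
    - {"wx": 0,"wy": 0,"wz": 0,"x": 0,"y": 0,"z": 0,"gripper": 0.2}

```text
t: 7.35
eef_pos: [0.531, -0.2009, 0.0573]
eef_rot: [[0.176, 0.984, -0.002], [0.984, -0.176, 0.003], [0.002, -0.002, -1.0]]
contact_force: [-2.9, 9.8, 3.0]
width: 0.0293
grip_force: 27.1
```

>>> drive_tool:
  moves:
    - {"wx": 0,"wy": 0,"wz": 0,"x": -0.2,"y": 0,"z": 0,"gripper": 0.2}
    - {"wx": 0,"wy": 0,"wz": 0,"x": 0,"y": 0,"z": 0,"gripper": 0.2}
    - {"wx": 0,"wy": 0,"wz": 0,"x": 0,"y": 0,"z": 0,"gripper": 0.2}

```text
t: 7.65
eef_pos: [0.531, -0.201, 0.0573]
eef_rot: [[0.176, 0.984, -0.002], [0.984, -0.176, 0.005], [0.004, -0.003, -1.0]]
contact_force: [0.3, 20.3, 4.7]
width: 0.0293
grip_force: 27.3
```

>>> drive_tool:
  moves:
    - {"wx": 0,"wy": 0,"wz": 0,"x": 0.25,"y": 0,"z": 0,"gripper": 0.2}
    - {"wx": 0,"wy": 0,"wz": 0,"x": 0,"y": 0,"z": 0,"gripper": 0.75}
    - {"wx": 0,"wy": 0,"wz": 0,"x": 0,"y": 0,"z": 0,"gripper": 0.75}
    - {"wx": 0,"wy": 0,"wz": 0,"x": 0,"y": 0,"z": 0,"gripper": 0.75}
    - {"wx": 0,"wy": 0,"wz": 0,"x": 0,"y": 0,"z": -3,"gripper": 0.75}
    - {"wx": 0,"wy": 0,"wz": 0,"x": 0,"y": 0,"z": -4,"gripper": 0.75}
    - {"wx": 0,"wy": 0,"wz": 0,"x": 0,"y": 0,"z": -4,"gripper": 0.75}
    - {"wx": 0,"wy": 0,"wz": 0,"x": 0,"y": 0,"z": 0,"gripper": 0.75}

```text
t: 8.45
eef_pos: [0.5356, -0.2033, 0.1729]
eef_rot: [[0.175, 0.984, 0.01], [0.984, -0.175, -0.004], [-0.002, 0.01, -1.0]]
contact_force: [0.9, -0.3, 0.1]
width: 0.0639
grip_force: 0.0
```

```bash
python3 - <<'E'
from h import *
delta([-0.001,0,0.165])
for k in range(2):
  c,R,t=cam("side")
  for th in("gauge_top","keeper_grip"):
    for d in nets.spot_point(th,"side"):
      p=w(d["position"],R,t)
      if np.hypot(p[0]-.55,p[1]+.1)<.12 and abs(p[0]-.5474)<.03: print(th,p,H.T@(p-O),round(d["confidence"],2))
save(c,"side4.png")
a=cv2.imread("pics/side4.png")[110:270,200:400]; cv2.imwrite("pics/side4c.png",cv2.resize(a,None,fx=3,fy=3,interpolation=cv2.INTER_CUBIC))
E
```

```text
t 8.45 pos [ 0.5356 -0.2033  0.1729] holder [ 0.0029 -0.1406  0.1729] shift cm [14.0624 -0.3437  0.7562] rot [0.0104 0.0022 0.0036] F [ 0.9134 -0.099   0.0662] w 0.0638698810546553 0.0
gauge_top [ 0.562  -0.0669  0.1299] [ 0.0043 -0.0016  0.1299] 0.64
keeper_grip [ 0.5365 -0.2043  0.0731] [ 0.0039 -0.1414  0.0731] 0.85
gauge_top [ 0.5572 -0.0648  0.1306] [-0.0007 -0.0004  0.1306] 0.78
gauge_top [ 0.5328 -0.2046  0.0707] [ 0.0003 -0.1423  0.0707] 0.64
keeper_grip [ 0.5332 -0.206   0.0718] [ 0.0009 -0.1436  0.0718] 0.59
keeper_grip [ 0.5595 -0.0641  0.0289] [0.0014 0.0007 0.0289] 0.59
```

View pics/side4c.png

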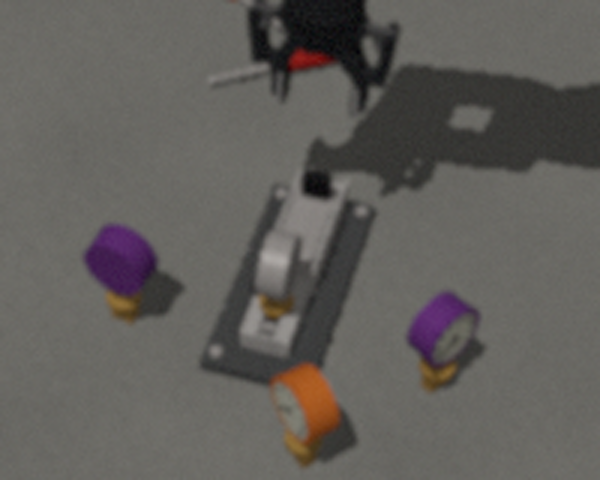

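>>> drive_tool:
  moves:
    - {"wx": 0.01,"wy": 0.002,"wz": 0.004,"x": 2.5,"y": -0.05,"z": 0,"gripper": 0.75}
    - {"wx": 0,"wy": 0,"wz": 0,"x": 3.5,"y": -0.1,"z": 0,"gripper": 0.75}
    - {"wx": 0,"wy": 0,"wz": 0,"x": 3.5,"y": -0.1,"z": 0,"gripper": 0.75}
    - {"wx": 0,"wy": 0,"wz": 0,"x": 3,"y": -0.1,"z": 0,"gripper": 0.75}
    - {"wx": 0,"wy": 0,"wz": 0,"x": 1.5,"y": 0,"z": 0,"gripper": 0.75}
    - {"wx": 0,"wy": 0,"wz": 0,"x": 0,"y": 0,"z": 0,"gripper": 0.75}
    - {"wx": 0,"wy": 0,"wz": 0,"x": 0,"y": 0,"z": 0,"gripper": 0.75}

```text
t: 9.45
eef_pos: [0.5533, -0.0634, 0.167]
eef_rot: [[0.178, 0.984, -0.011], [0.984, -0.178, 0.004], [0.002, -0.011, -1.0]]
contact_force: [0.2, -0.3, -0.1]
width: 0.0639
grip_force: 0.0
```

```bash
python3 - <<'E'
from h import *
delta([-0.001,0,0.092])
E
```

```text
t 9.45 pos [ 0.5533 -0.0634  0.167 ] holder [-0.0048  0.0003  0.167 ] shift cm [-0.04    0.4645  7.4933] rot [-0.011  -0.0016  0.0008] F [ 0.2349 -0.2713 -0.0975] w 0.06391720001928027 0.0
```

>>> drive_tool:
  moves:
    - {"wx": -0.011,"wy": -0.002,"wz": 0,"x": 0,"y": 0.38,"z": 2,"gripper": 0.75}
    - {"wx": 0,"wy": 0,"wz": 0,"x": 0,"y": 0,"z": 2,"gripper": 0.75}
    - {"wx": 0,"wy": 0,"wz": 0,"x": 0,"y": 0,"z": 2,"gripper": 0.75}
    - {"wx": 0,"wy": 0,"wz": 0,"x": 0,"y": 0,"z": 1.5,"gripper": 0.75}
    - {"wx": 0,"wy": 0,"wz": 0,"x": 0,"y": 0,"z": 0,"gripper": 0.75}
    - {"wx": 0,"wy": 0,"wz": 0,"x": 0,"y": 0,"z": 0,"gripper": 0.75}

```text
t: 10.05
eef_pos: [0.5572, -0.0643, 0.0925]
eef_rot: [[0.18, 0.984, 0.001], [0.984, -0.18, -0.0], [-0.0, 0.001, -1.0]]
contact_force: [0.6, 0.2, 0.1]
width: 0.064
grip_force: 0.0
```

>>> drive_tool:
  moves:
    - {"wx": 0,"wy": 0,"wz": 0,"x": 0,"y": 0,"z": 0,"gripper": 0.4}
    - {"wx": 0,"wy": 0,"wz": 0,"x": 0,"y": 0,"z": 0,"gripper": 0.2}
    - {"wx": 0,"wy": 0,"wz": 0,"x": 0,"y": 0,"z": 0,"gripper": 0.2}
    - {"wx": 0,"wy": 0,"wz": 0,"x": 0,"y": 0,"z": 0,"gripper": 0.2}
    - {"wx": 0,"wy": 0,"wz": 0,"x": 0,"y": 0,"z": 0,"gripper": 0.2}
  newtons: 25

```text
t: 10.55
eef_pos: [0.5573, -0.0637, 0.0935]
eef_rot: [[0.179, 0.984, 0.002], [0.984, -0.179, -0.0], [-0.0, 0.002, -1.0]]
contact_force: [-1.8, -0.4, 5.1]
width: 0.03
grip_force: 24.9
```

```bash
python3 - <<'E'
from h import *
delta([-0.001,0,0.092])
E
```

```text
t 10.55 pos [ 0.5573 -0.0637  0.0935] holder [-0.0008  0.0007  0.0935] shift cm [-0.0653 -0.0181  0.1547] rot [0.0016 0.0001 0.0002] F [-1.6771 -0.6674  5.0529] w 0.029998607441322652 24.93506133556366
```

>>> drive_tool:
  moves:
    - {"wx": 0,"wy": 0,"wz": 0,"x": 0,"y": 0,"z": 0,"gripper": 0.2}
    - {"wx": 0,"wy": 0,"wz": 0,"x": 0,"y": 0,"z": 0,"gripper": 0.2}
    - {"wx": 0,"wy": -0.0436,"wz": 0,"x": 0.294,"y": 0,"z": 0,"gripper": 0.2}
    - {"wx": 0,"wy": -0.0436,"wz": 0,"x": 0.294,"y": 0,"z": 0,"gripper": 0.2}
    - {"wx": 0,"wy": 0,"wz": 0,"x": 0,"y": 0,"z": 0,"gripper": 0.2}
  newtons: 105

```text
t: 11.05
eef_pos: [0.5587, -0.057, 0.0942]
eef_rot: [[0.177, 0.984, -0.014], [0.98, -0.178, -0.087], [-0.088, 0.002, -0.996]]
contact_force: [-3.8, 1.3, 14.8]
width: 0.0286
grip_force: 104.4
```

```bash
cat > st.py <<'E'
from h import *
s=read_state(); R=H.T@np.array(s["eef_rot"]); p=H.T@(s["eef_pos"]-O)
lean=np.degrees(np.arctan2(-R[1,2],-R[2,2])); q=p-[0,0,.026]
print("t",s["t"],"p mm",p*1e3,"lean left",lean,"dist to jaw mm",np.linalg.norm(q[1:])*1e3,"bearing",np.degrees(np.arctan2(q[1],q[2])),"F",H.T@s["contact_force"],"M",H.T@s["moment"],s["width"],s["grip_force"])
print(cv2.Rodrigues(R.T@H.T@RT)[0].ravel())
E
python3 st.py
```

```text
t 11.05 p mm [-0.6995  7.5246 94.1853] lean left 5.066118577240995 dist to jaw mm 68.59919898825498 bearing 6.297441543722908 F [-3.9362  0.6025 14.8027] M [-0.2819  1.1081 -0.1314] 0.02861075824657697 104.39997553825378
[0.0019 0.0884 0.0011]
```

>>> drive_tool:
  moves:
    - {"wx": 0,"wy": -0.0436,"wz": 0,"x": 0.294,"y": 0,"z": -0.1,"gripper": 0.2}
    - {"wx": 0,"wy": -0.0436,"wz": 0,"x": 0.294,"y": 0,"z": -0.1,"gripper": 0.2}
    - {"wx": 0,"wy": 0,"wz": 0,"x": 0,"y": 0,"z": 0,"gripper": 0.2}
    - {"wx": 0,"wy": 0,"wz": 0,"x": 0,"y": 0,"z": 0,"gripper": 0.2}

```text
t: 11.45
eef_pos: [0.5594, -0.0518, 0.0942]
eef_rot: [[0.176, 0.984, -0.03], [0.969, -0.178, -0.17], [-0.173, 0.001, -0.985]]
contact_force: [-0.7, -0.3, 4.2]
width: 0.0287
grip_force: 105.3
```

```bash
python3 st.py
```

```text
t 11.45 p mm [-0.8559 12.7903 94.2398] lean left 9.947129742210983 dist to jaw mm 69.4280873870939 bearing 10.615847777101592 F [-0.662  -0.3831  4.1676] M [ 0.0739  0.3241 -0.0565] 0.028713349652161303 105.34654140472412
[0.0013 0.1736 0.0008]
```

```bash
python3 - <<'E'
from h import *
c,R,t=cam("side"); save(c,"side5.png")
a=cv2.imread("pics/side5.png")[130:260,220:380]; cv2.imwrite("pics/side5c.png",cv2.resize(a,None,fx=4.5,fy=4.5,interpolation=cv2.INTER_CUBIC))
for z in(.012,.094): 
  print([((px(O+H@np.array([0,y,z]),c,R,t)-[220,130])*4.5).round() for y in(0,(z-.026)*.175)])
E
```

```text
[array([319., 390.]), array([320., 387.])]
[array([321., 306.]), array([316., 320.])]
```

View pics/side5c.png

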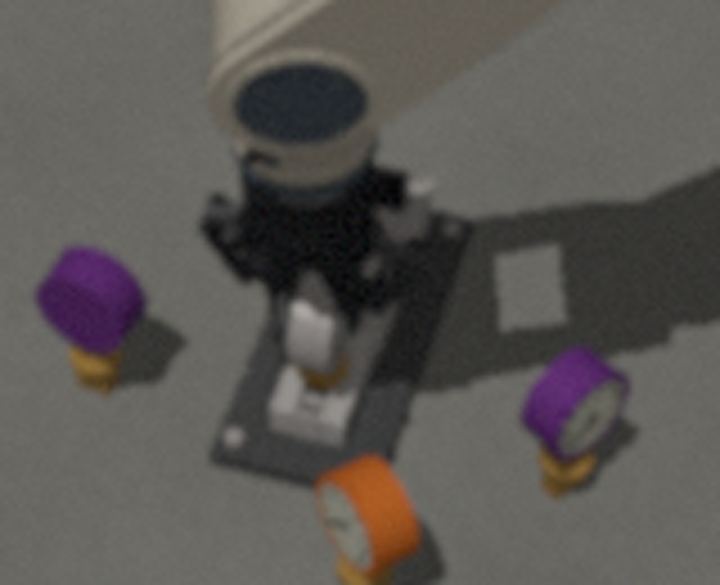

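The gauge, at about (315,335), leans toward the camera (left) with the tool, and its foot is still in the block. Next I swing it to the right.

>>> drive_tool:
  moves:
    - {"wx": 0,"wy": 0.044,"wz": 0,"x": -0.308,"y": 0,"z": -0.01,"gripper": 0.2}
    - {"wx": 0,"wy": 0.044,"wz": 0,"x": -0.308,"y": 0,"z": -0.01,"gripper": 0.2}
    - {"wx": 0,"wy": 0.044,"wz": 0,"x": -0.308,"y": 0,"z": -0.01,"gripper": 0.2}
    - {"wx": 0,"wy": 0.044,"wz": 0,"x": -0.308,"y": 0,"z": -0.01,"gripper": 0.2}
    - {"wx": 0,"wy": 0.044,"wz": 0,"x": -0.308,"y": 0,"z": -0.03,"gripper": 0.2}
    - {"wx": 0,"wy": 0.044,"wz": 0,"x": -0.308,"y": 0,"z": -0.05,"gripper": 0.2}

```text
t: 12.1
eef_pos: [0.556, -0.0705, 0.0961]
eef_rot: [[0.179, 0.984, 0.018], [0.98, -0.179, 0.09], [0.092, 0.002, -0.996]]
contact_force: [0.8, 0.6, -5.0]
width: 0.0284
grip_force: 104.4
```

```bash
python3 st.py
```

```text
t 12.1 p mm [-0.8652 -6.2608 96.1337] lean left -5.273798934183768 dist to jaw mm 70.41259716497693 bearing -5.101219316806362 F [ 0.7256  0.7573 -4.9876] M [-0.2863  0.058   0.0301] 0.028417092561201993 104.40771460533142
[ 0.0018 -0.092  -0.0003]
```

>>> drive_tool:
  moves:
    - {"wx": 0,"wy": 0.044,"wz": 0,"x": -0.31,"y": 0,"z": -0.05,"gripper": 0.2}
    - {"wx": 0,"wy": 0.044,"wz": 0,"x": -0.31,"y": 0,"z": -0.05,"gripper": 0.2}
    - {"wx": 0,"wy": 0,"wz": 0,"x": 0,"y": 0,"z": 0,"gripper": 0.2}
    - {"wx": 0,"wy": 0,"wz": 0,"x": 0,"y": 0,"z": 0,"gripper": 0.2}

```text
t: 12.5
eef_pos: [0.5549, -0.0767, 0.0962]
eef_rot: [[0.178, 0.984, 0.033], [0.968, -0.181, 0.173], [0.176, 0.001, -0.984]]
contact_force: [1.1, 1.5, -4.0]
width: 0.0284
grip_force: 104.2
```

```bash
python3 st.py
```

```text
t 12.5 p mm [ -0.8923 -12.6013  96.199 ] lean left -10.136594734487188 dist to jaw mm 71.32105817807025 bearing -10.176664196501982 F [ 0.8171  1.6414 -4.0346] M [ 0.0833 -0.2558 -0.0704] 0.028395221480232883 104.241464138031
[ 0.0014 -0.1769 -0.0015]
```

>>> drive_tool:
  moves:
    - {"wx": 0,"wy": -0.0445,"wz": 0,"x": 0.32,"y": 0,"z": -0.01,"gripper": 0.2}
    - {"wx": 0,"wy": -0.0445,"wz": 0,"x": 0.32,"y": 0,"z": -0.01,"gripper": 0.2}
    - {"wx": 0,"wy": -0.0445,"wz": 0,"x": 0.32,"y": 0,"z": -0.01,"gripper": 0.2}
    - {"wx": 0,"wy": -0.0445,"wz": 0,"x": 0.32,"y": 0,"z": -0.02,"gripper": 0.2}
    - {"wx": 0,"wy": -0.0445,"wz": 0,"x": 0.32,"y": 0,"z": -0.03,"gripper": 0.2}
    - {"wx": 0,"wy": -0.0445,"wz": 0,"x": 0.32,"y": 0,"z": -0.04,"gripper": 0.2}
    - {"wx": 0,"wy": -0.0445,"wz": 0,"x": 0.32,"y": 0,"z": -0.04,"gripper": 0.2}
    - {"wx": 0,"wy": -0.0445,"wz": 0,"x": 0.32,"y": 0,"z": -0.04,"gripper": 0.2}

```text
t: 13.3
eef_pos: [0.5596, -0.0506, 0.0986]
eef_rot: [[0.176, 0.984, -0.03], [0.968, -0.179, -0.177], [-0.18, 0.002, -0.984]]
contact_force: [0.9, -2.3, -8.5]
width: 0.0285
grip_force: 104.0
```

>>> drive_tool:
  moves:
    - {"wx": 0,"wy": 0,"wz": 0,"x": 0,"y": 0,"z": 0,"gripper": 0.2}
    - {"wx": 0,"wy": 0,"wz": 0,"x": 0,"y": 0,"z": 0,"gripper": 0.2}

```text
t: 13.5
eef_pos: [0.5597, -0.0506, 0.099]
eef_rot: [[0.175, 0.984, -0.03], [0.969, -0.177, -0.174], [-0.177, 0.002, -0.984]]
contact_force: [1.2, -0.7, -2.8]
width: 0.0287
grip_force: 105.1
```

```bash
python3 st.py
```

```text
t 13.5 p mm [-0.8284 13.9521 99.0274] lean left 10.191087178322244 dist to jaw mm 74.34826565410312 bearing 10.816156041853397 F [ 1.2992 -0.4512 -2.7955] M [ 0.0578 -0.1575  0.0321] 0.02870362681863748 105.05050420761108
[0.0016 0.1779 0.0015]
```

>>> drive_tool:
  moves:
    - {"wx": 0,"wy": 0.0445,"wz": 0,"x": -0.333,"y": 0,"z": 0,"gripper": 0.2}
    - {"wx": 0,"wy": 0.0445,"wz": 0,"x": -0.333,"y": 0,"z": -0.01,"gripper": 0.2}
    - {"wx": 0,"wy": 0.0445,"wz": 0,"x": -0.333,"y": 0,"z": -0.01,"gripper": 0.2}
    - {"wx": 0,"wy": 0.0445,"wz": 0,"x": -0.333,"y": 0,"z": -0.01,"gripper": 0.2}
    - {"wx": 0,"wy": 0.0445,"wz": 0,"x": -0.333,"y": 0,"z": -0.02,"gripper": 0.2}
    - {"wx": 0,"wy": 0.0445,"wz": 0,"x": -0.333,"y": 0,"z": -0.03,"gripper": 0.2}
    - {"wx": 0,"wy": 0.0445,"wz": 0,"x": -0.333,"y": 0,"z": -0.03,"gripper": 0.2}
    - {"wx": 0,"wy": 0.0445,"wz": 0,"x": -0.333,"y": 0,"z": -0.03,"gripper": 0.2}

```text
t: 14.3
eef_pos: [0.5548, -0.0777, 0.1016]
eef_rot: [[0.176, 0.984, 0.034], [0.968, -0.179, 0.176], [0.179, 0.002, -0.984]]
contact_force: [-1.6, 2.2, 1.8]
width: 0.0287
grip_force: 105.3
```

>>> drive_tool:
  moves:
    - {"wx": 0,"wy": 0,"wz": 0,"x": 0,"y": 0,"z": 0,"gripper": 0.2}
    - {"wx": 0,"wy": 0,"wz": 0,"x": 0,"y": 0,"z": 0,"gripper": 0.2}

```text
t: 14.5
eef_pos: [0.5548, -0.0777, 0.1013]
eef_rot: [[0.177, 0.984, 0.033], [0.968, -0.181, 0.173], [0.176, 0.002, -0.984]]
contact_force: [0.1, 1.2, -0.1]
width: 0.0289
grip_force: 105.2
```

```bash
python3 st.py
```

```text
t 14.5 p mm [ -0.8    -13.5485 101.2676] lean left -10.14523155291464 dist to jaw mm 76.47731161507724 bearing -10.204195609600173 F [-0.0813  1.1719 -0.0945] M [ 0.1858 -0.0061 -0.0273] 0.028869510499678223 105.24685621261597
[ 0.0017 -0.1771 -0.0014]
```

>>> drive_tool:
  moves:
    - {"wx": 0,"wy": -0.0443,"wz": 0,"x": 0.34,"y": 0,"z": 0,"gripper": 0.2}
    - {"wx": 0,"wy": -0.0443,"wz": 0,"x": 0.34,"y": 0,"z": 0,"gripper": 0.2}
    - {"wx": 0,"wy": -0.0443,"wz": 0,"x": 0.34,"y": 0,"z": 0,"gripper": 0.2}
    - {"wx": 0,"wy": -0.0443,"wz": 0,"x": 0.34,"y": 0,"z": 0,"gripper": 0.2}
    - {"wx": 0,"wy": 0,"wz": 0,"x": 0,"y": 0,"z": 0,"gripper": 0.2}
    - {"wx": 0,"wy": 0,"wz": 0,"x": 0,"y": 0,"z": 0,"gripper": 0.2}

```text
t: 15.1
eef_pos: [0.5573, -0.0635, 0.1028]
eef_rot: [[0.177, 0.984, 0.002], [0.984, -0.177, 0.0], [0.001, 0.002, -1.0]]
contact_force: [-0.6, -0.5, 1.1]
width: 0.0284
grip_force: 105.4
```

```bash
python3 st.py
```

```text
t 15.1 p mm [ -0.8263   0.8699 102.796 ] lean left -0.04396716118232889 dist to jaw mm 76.80093172422424 bearing 0.6489506851013886 F [-0.541  -0.635   1.1281] M [-0.0898  0.1505 -0.0234] 0.028366852249471178 105.42363166809082
[ 0.0017 -0.0008  0.0017]
```

Centred and upright. Now the lift.

>>> drive_tool:
  moves:
    - {"wx": 0,"wy": 0,"wz": 0,"x": 0,"y": 0,"z": -0.2,"gripper": 0.2}
    - {"wx": 0,"wy": 0,"wz": 0,"x": 0,"y": 0,"z": -0.2,"gripper": 0.2}
    - {"wx": 0,"wy": 0,"wz": 0,"x": 0,"y": 0,"z": -0.2,"gripper": 0.2}
    - {"wx": 0,"wy": 0,"wz": 0,"x": 0,"y": 0,"z": -0.2,"gripper": 0.2}
    - {"wx": 0,"wy": 0,"wz": 0,"x": 0,"y": 0,"z": -0.2,"gripper": 0.2}

```text
t: 15.6
eef_pos: [0.5562, -0.0643, 0.1114]
eef_rot: [[0.18, 0.984, -0.001], [0.984, -0.18, 0.001], [0.001, -0.002, -1.0]]
contact_force: [0.1, -0.3, -2.3]
width: 0.0286
grip_force: 113.0
```

>>> drive_tool:
  moves:
    - {"wx": 0,"wy": 0,"wz": 0,"x": 0,"y": 0,"z": -0.5,"gripper": 0.2}
    - {"wx": 0,"wy": 0,"wz": 0,"x": 0,"y": 0,"z": -0.5,"gripper": 0.2}
    - {"wx": 0,"wy": 0,"wz": 0,"x": 0,"y": 0,"z": -0.5,"gripper": 0.2}
    - {"wx": 0,"wy": 0,"wz": 0,"x": 0,"y": 0,"z": -0.5,"gripper": 0.2}
    - {"wx": 0,"wy": 0,"wz": 0,"x": 0,"y": 0,"z": 0,"gripper": 0.2}
    - {"wx": 0,"wy": 0,"wz": 0,"x": 0,"y": 0,"z": 0,"gripper": 0.2}
    - {"wx": 0,"wy": 0,"wz": 0,"x": 0,"y": 0,"z": 0,"gripper": 0.2}

```text
t: 16.3
eef_pos: [0.5569, -0.0639, 0.1324]
eef_rot: [[0.179, 0.984, 0.001], [0.984, -0.179, 0.0], [0.0, 0.001, -1.0]]
contact_force: [0.4, -0.7, -2.2]
width: 0.0288
grip_force: 113.0
```

```bash
python3 st.py; python3 - <<'E'
from h import *
for n in("side","top"):
  c,R,t=cam(n)
  for th in("gauge","gauge_top","keeper_grip"):
    for d in nets.spot_point(th,n):
      p=w(d["position"],R,t)
      if abs((H.T@(p-O))[0])<.02 : print(n,th,H.T@(p-O),round(d["confidence"],2))
  if n=="side":
    save(c,"side6.png")
    a=cv2.imread("pics/side6.png")[130:260,220:380]; cv2.imwrite("pics/side6c.png",cv2.resize(a,None,fx=4.5,fy=4.5,interpolation=cv2.INTER_CUBIC))
    for z in(.034,.052,.134): print(z,((px(O+H@np.array([0,0,z]),c,R,t)-[220,130])*4.5).round())
E
```

```text
t 16.3 p mm [ -1.2058   0.4058 132.4008] lean left -0.021872691140085956 dist to jaw mm 106.40158255593244 bearing 0.21852057137060724 F [ 0.5048 -0.5905 -2.1621] M [-0.0374 -0.0286  0.0589] 0.02879924492712765 113.02828431129456
[ 0.0007 -0.0004  0.    ]
side gauge [-0.0014  0.0016  0.0458] 0.77
side gauge_top [0.0012 0.0002 0.1661] 0.89
side keeper_grip [ 0.001  -0.1426  0.0699] 0.67
0.034 [320. 368.]
0.052 [320. 350.]
0.134 [322. 262.]
top keeper_grip [-0.0034 -0.1358  0.067 ] 0.56
```

View pics/side6c.png

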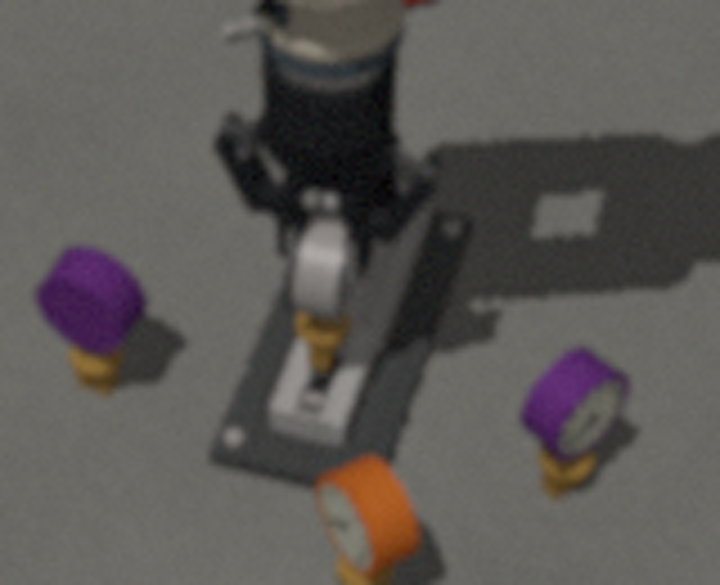

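The gauge, case at (322,270), hangs upright above the socket. Its foot ends near (320,368), clear of the block. Its top measures about 0.164 m, which puts the foot at about 0.050 m, roughly 16 mm clear. The keeper reads about -0.140 m, fully back. Handing in.

```bash
python3 -c "
from h import *
print(sign_off())"
```

```text
the job is handed in; nothing more can be done
None
```

I drew the keeper fully back, rocked the gauge left, right, left, right to about 10° each time, and lifted it free. I handed the job in with the gauge held upright and still, its foot about 16 mm (camera estimate) above the socket.

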